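Square and clamp the blanks, then change the feed over

TASK

Get the router bed ready for the next batch: put every wooden offcut into the blue bin, free the yellow clamp knob, slide the red fence so that the leaning blanks stand upright and tight together between fence and backstop, with their far ends flush against the end rail, and turn the knob fully tight again; never force the fence along while the knob is tight. Once the fence is locked, change the feed over from the extractor (blue) to the vacuum pump (green): put the switch lever upright at centre off, leave it there for three full seconds, then move it fully over to the green side. Leave the other things on the bed where they are.

Things in the scene. Friction and masses are not known exactly. Their poses are not given: they have to be found in the camera images.
- fixture: Aluminium base plate fixed to the bed, 20 mm thick; origin on the table; +x away from the robot, +y left; spans x -105..85, y -200..235 mm. Its top is the floor, z = 20 mm. Dark backstop: face at y = -170 (looks to +y), x -40..70, 90 mm high, 24 thick. Steel end rail on the far side: face at x = 65 (looks to -x), y -170..-60, 45 mm high, 14 thick. The near side is open.
- fence_face (a point): Centre of the pressing face of the sliding red fence, which faces the backstop; 30 mm over the fixture's floor. Fence plate 100 mm wide (fixture x -40 to +60 mm), 60 mm high, 14 mm thick, axes as the fixture's. Behind it (+y) a red deck 75 mm wide and 155 mm long, top 23 mm over the floor, carries the handle and the clamp knob.
- fence_handle (a point): Point on the centre line of the fence's black upright handle, 55 mm over the fixture's floor. The handle is 18 mm wide (fixture x), 36 mm long (fixture y), reaches from 22 to 77 mm over the floor and stands 60 mm behind the fence's face. Axes as the fixture's.
- fence (a joint): Slide of the fence in m: grows as it moves towards the backstop (fixture -y), 0 to 0.225; face at fixture y = 65 mm - value. It drags with about 4 N and stays where it is left. It must not be forced along while the knob is tight (the model lets it slip, but that scores the guide and counts as a failure).
- clamp (a joint): Turn of the clamp knob in rad, 0 = free, 1.3 = fully tight (end stop); clockwise seen from above tightens. Below 0.3 the fence is free; tight above 1.0. It stays where it is left; takes about 0.15 N m.
- clamp_grip (a point): Grip point of the yellow clamp knob on the fence's deck, on its vertical turning axis, 71 mm over the table. The knob is a bar 56 mm long, 16 mm wide, from 53 to 85 mm over the table, 140 mm behind the fence's face. This point's x axis lies along the bar and turns with it: parallel to fixture x when free.
- blank1_mid (a point): Centre of wooden blank 1 counted from the backstop (a flat plate 130 mm long (its x), 18 mm thick (its y), 85 mm tall (its z)). At the start it stands on the fixture's floor with its top leaning to the backstop by about 0.25 rad and its far end 8 to 28 mm short of the end rail. When flush with the rail its centre is at fixture x = 0.
- blank2_mid (a point): Centre of wooden blank 2 counted from the backstop (a flat plate 130 mm long (its x), 18 mm thick (its y), 85 mm tall (its z)). At the start it stands on the fixture's floor with its top leaning to the backstop by about 0.25 rad and its far end 8 to 28 mm short of the end rail. When flush with the rail its centre is at fixture x = 0.
- blank3_mid (a point): Centre of wooden blank 3 counted from the backstop (a flat plate 130 mm long (its x), 18 mm thick (its y), 85 mm tall (its z)). At the start it stands on the fixture's floor with its top leaning to the backstop by about 0.25 rad and its far end 8 to 28 mm short of the end rail. When flush with the rail its centre is at fixture x = 0.
- blank4_mid (a point): Centre of wooden blank 4 counted from the backstop (a flat plate 130 mm long (its x), 18 mm thick (its y), 85 mm tall (its z)). At the start it stands on the fixture's floor with its top leaning to the backstop by about 0.25 rad and its far end 8 to 28 mm short of the end rail. When flush with the rail its centre is at fixture x = 0.
- offcut1_mid (a point): Centre of a planked mid-brown wooden offcut, 75 x 36 x 30 mm (its x, y, z), lying in the fixture between blanks and fence; may be absent.
- offcut2_mid (a point): Centre of a dark brown wooden offcut, 90 x 40 x 24 mm (its x, y, z), lying on the bed in front of the fixture; may be absent.
- offcut3_mid (a point): Centre of a mid-brown wooden offcut, 80 x 34 x 34 mm (its x, y, z), lying on the bed in front of the fixture; may be absent.
- offcut4_mid (a point): Centre of a white-laminated wooden offcut, 70 x 44 x 28 mm (its x, y, z), lying on the bed in front of the fixture; may be absent.
- bin_in (a point): Centre of the inner floor of the blue offcut bin, an open box fixed to the bed, outside 200 x 160 mm (its x, y), 85 mm high, walls and floor 5 mm.
- switch (a joint): Angle of the changeover switch's lever in rad: 0 = upright, centre off; -0.62 = end stop over the blue plate (left, dust extractor); +0.62 = end stop over the green plate (right, vacuum pump). It has no detent and stays wherever it is left; about 0.12 N m.
- switch_pivot (a point): Pivot of the lever, 80 mm over the table, on the black switch box (120 x 140 x 75 mm, fixed to the bed). Its x axis is the lever's hinge axis; its +y points to the blue side, -y to the green side.
- switch_grip (a point): Grip point on the lever, 75 mm from the pivot along the lever. The lever's red grip is 20 mm wide (along the hinge axis), 16 mm thick, 45 to 100 mm from the pivot.
- plaque: Bystander: the round wooden plaque, loose on the bed; leave it alone.
- glue: Bystander: the glue bottle, loose on the bed; leave it alone.
- spanner: Bystander: the spanner, loose on the bed; leave it alone.
- tin: Bystander: the green tin, loose on the bed; leave it alone.
- brush: Bystander: the brush, loose on the bed; leave it alone.

How it is judged:
By the outcome, as a careful person would: the job done as asked, in the order asked, and still so for the second after the job is handed in, with the robot touching nothing.
Of offcut1, offcut2, offcut3, offcut4 only 2 to 3 are there at a start; the rules pass over those that are not, and their reading is None.
At some moment in a run one of offcut1, offcut2, offcut3, offcut4 may be knocked a few centimetres aside while the robot is not near it.
Once in a run the grip may slacken for a moment while it holds something.
It also fails if it takes over 210 s, if anything falls off the work surface, if the arm or the gripper's body presses on something with over 40 N, if the wrist force passes 120 N, or if a joint passes its speed limit or range.

ROBOT

A 7-joint arm with a two-finger parallel gripper is mounted at the origin on the work surface. World frame = base frame: x ahead of the robot, y to its left, z up, the work surface at z = 0. Lengths are in m, angles in rad, forces in N, time in s.
With the tool pointing down it reaches from about 0.425 to 0.925 m from the base axis. Payload 6.8 kg.
Tool frame: the origin (TCP) lies on the front face of the gripper's body, between the roots of the fingers; the fingertips stand 73 mm ahead of it and the grasp point (between the pads) lies 54 mm ahead of it (env.nose_length is the distance from the TCP to the fingertips, in m); z points along the fingers, y is the line along which they close (so a half turn about z gives the same grasp; the last joint's range is limited). The gripper opens to 85 mm and grips with 20 to 120 N. Pads are 22 mm wide; open, the fingers measure 114 mm over their backs; the gripper's body (76 mm by 85 mm) begins 54 mm behind the grasp point. The pads swing forward as they close: fully open they stand 13 mm farther back than shut.
Start: joints at [-1.214, 0.477, 0.022, 1.555, -0.011, 1.109, -0.083], TCP at [0.303, 0.603, 0.304] pointing down, gripper open.
Joint ranges: [-2.96, 2.96], [-0.34, 2.1], [-1.41, 1.46], [0.24, 2.44], [-1.37, 4.51], [0.17, 1.92], [-2.96, 2.96]. Speed limits (rad/s): [2.39, 2.39, 3.14, 3.14, 3.14, 3.14, 3.14].

INTERFACE

Orientations are given as a unit quaternion [w, x, y, z].
In Python, from cell import env, kin, camera, calibration, job gives the robot as it stands. The module is installed in compiled form; this text tells all that it offers. Calls block until the motion is done:
- env.reach(position, orientation): joint-space move of the TCP to a pose.
- env.movel(position, velocity=0.15, rot=None, stop_force=None): straight line of the TCP; rot=None keeps the orientation; velocity is the mean speed in m/s. With stop_force (N) it stops when the force on the tool has changed by that much, and returns True; else False.
- env.goto_joints(angles): joint-space move.
- env.grip(opening, f_grip=None): finger opening in m; f_grip is the grip in N (None keeps the last); returns when the fingers have stopped.
- env.dwell(seconds).
- kin.inverse_kinematics(position, orientation): joint angles nearest the present ones, or None.
- env.get_state(): the state.
- camera(name): name is "scene" or "top" or "wrist"; returns (picture, depth): 420x560x3 uint8, blue, green, red; 420x560 float32, m along the optical axis (not along the pixel's ray), 0 where there is no reading.
- calibration(name): a dict with "fx", "fy", "cx", "cy" (pixels), "rvec" (rotation vector, rad) and "tvec" (3), from world to camera coordinates, as OpenCV has them. Camera axes: x right, y down, z forward; pixel columns grow to the right and rows downward; lengths in m; the calibration is good to about 2 mm. A picture is of the moment at which its call begins: read the wrist's pose just before it. calibration takes no time and is no camera call; for the wrist camera it gives the pose at the moment of the call.
A pose or a line that the arm cannot do raises env.PlanningError and nothing moves.
- job.job_done(): hands the job in; it is judged then, once.
The state is a dict: "time": time; "qpos": joint angles; "joint_velocities": joint speeds; "joint_torque": joint torques, N m; "tcp_pos": TCP position; "orientation": TCP orientation; "force": force on the tool from outside, world axes, zero at the start; "torque": the same for the moment, N m; "opening": finger opening in m; "gripper_force": force on a finger pad.
Only numpy, scipy, OpenCV 4.12 (cv2) and the standard library are available. Lean on these libraries where they do the work, as an engineer would, in place of code of your own. Each camera call takes 0.05 s, during which the arm holds its last target. There are 200 camera calls.

## Working session

There is one attempt and no reset: what is moved stays moved. The work goes in short steps, each a Python script; the robot and the scene stay as the last script left them, time stands still between calls to the robot, and variables do not carry over. Pictures are saved under pics/ and viewed, at most 14 in all, crops included, and the job is handed in when it is done.

```bash
mkdir -p pics; cat > h.py <<'E'
import numpy as np, cv2
from scipy.spatial.transform import Rotation as R
from cell import env, kin, camera, calibration, job
def cal(n):
    c=calibration(n); K=np.array([[c['fx'],0,c['cx']],[0,c['fy'],c['cy']],[0,0,1.]])
    M=cv2.Rodrigues(np.array(c['rvec'],float))[0]; return K,M,np.array(c['tvec'],float).ravel()
def cloud(n):
    K,M,t=cal(n); im,d=camera(n); v,u=np.mgrid[:d.shape[0],:d.shape[1]]
    P=np.stack([(u-K[0,2])/K[0,0]*d,(v-K[1,2])/K[1,1]*d,d],-1)
    W=(P-t)@M; W[d<=0]=np.nan
    return im,d,W
def ray(n,u,v,z):
    K,M,t=cal(n); o=-M.T@t; r=M.T@np.linalg.inv(K)@[u,v,1]; return o+r*(z-o[2])/r[2]
E
python3 - <<'E'
from h import *
for n in ("scene","top","wrist"):
    im,d,W=cloud(n); cv2.imwrite(f'pics/{n}0.png',im); np.save(f'{n}.npy',W)
    K,M,t=cal(n); print(n,K[0,0],-M.T@t, M[2], (d>0).mean())
print(env.get_state()['time'])
E
```

```text
scene 382.3066863061021 [ 0.96241808 -0.5234596   1.04627889] [-0.37087487  0.43548122 -0.8202487 ] 0.9961011904761905
top 490.7728231979155 [ 0.40093358 -0.01996959  1.38983966] [ 0.12196633  0.01090158 -0.99247437] 0.9958460884353741
wrist 294.49980495915196 [0.23917125 0.63483659 0.37166451] [ 0.24774736 -0.12504947 -0.9607205 ] 0.995875850340136
0.15
```

View pics/top0.png

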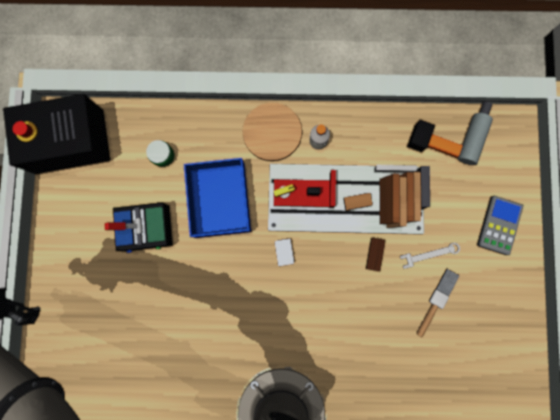

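View pics/scene0.png

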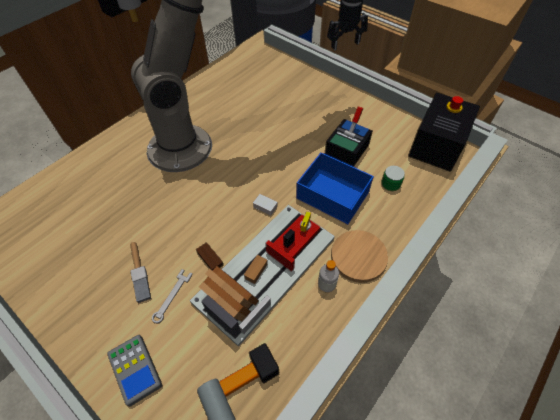

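The top view shows the white offcut at (285,252), the dark one at (376,254) and the planked one at (358,201). The blanks are at about (400,198), the fence at (305,190), the bin at (218,198) and the switch at (143,227). Next I measure them.

```bash
python3 - <<'E'
from h import *
im=cv2.imread('pics/top0.png'); W=np.load('top.npy'); hsv=cv2.cvtColor(im,cv2.COLOR_BGR2HSV)
H,S,V=[hsv[...,i].astype(int) for i in range(3)]
v,u=np.mgrid[:420,:560]
def box(a,b,c,d): return (u>=a)&(u<=c)&(v>=b)&(v<=d)
def rect(name,m,info=''):
    P=W[m]; P=P[~np.isnan(P).any(1)]
    r=cv2.minAreaRect(P[:,:2].astype(np.float32)); print(name,len(P),'c',np.round(r[0],4),'size',np.round(r[1],4),'ang',round(r[2],1),'z',np.round(np.percentile(P[:,2],[5,50,95]),4)); return r
Z=W[...,2]
print('table z',np.nanmedian(Z[300:330,450:500]))
rect('white',box(270,235,300,270)&(Z>.018))
rect('dark',box(360,232,392,276)&(Z>.014))
rect('oc1',box(340,188,374,213)&(Z>.040))
rect('bin',box(178,150,258,245)&(Z>.075)&(Z<.095))
rect('plate',box(262,160,430,240)&(Z>.013)&(Z<.027)&(S<60)&(V>100))
rect('redplate',box(325,160,345,215)&(Z>.07)&(Z<.09))
rect('handle',box(300,180,325,200)&(Z>.085)&(Z<.11))
rect('deck',box(268,160,340,220)&(Z>.037)&(Z<.047))
rect('knob',box(268,175,300,205)&(Z>.07)&(Z<.092))
rect('swbox',box(105,195,180,255)&(Z>.065)&(Z<.08))
rect('lever',box(95,195,180,255)&(Z>.10))
rect('grip',box(95,195,180,255)&(Z>.06)&(S>150)&((H<10)|(H>170)))
c=im[150:270,90:440]; cv2.imwrite('pics/c.png',cv2.resize(c[:, :],None,fx=2.28,fy=2.28,interpolation=cv2.INTER_CUBIC))
for y in range(176,230,6): print(y,[(round(W[y,x,1],3),round(Z[y,x],3)) for x in range(374,434,4)])
E
```

```text
table z 0.0005316239452906443
white 400 c [0.4318 0.001 ] size [0.0699 0.0438] ang 10.2 z [0.0232 0.0283 0.0326]
dark 528 c [ 0.4393 -0.2565] size [0.1079 0.0896] ang 1.1 z [0.0183 0.0239 0.0288]
oc1 363 c [ 0.5754 -0.2   ] size [0.0367 0.075 ] ang 10.8 z [0.0454 0.0501 0.055 ]
bin 584 c [0.5751 0.1868] size [0.2007 0.1608] ang 7.3 z [0.0773 0.0844 0.089 ]
plate 4994 c [ 0.5767 -0.1695] size [0.2163 0.4355] ang 1.1 z [0.0159 0.0204 0.025 ]
redplate 211 c [ 0.6055 -0.1279] size [0.0989 0.0141] ang 0.4 z [0.0772 0.0816 0.0858]
handle 94 c [ 0.5961 -0.0748] size [0.0324 0.018 ] ang 89.7 z [0.0924 0.0971 0.1019]
deck 1076 c [ 0.5945 -0.0459] size [0.0978 0.1643] ang 7.1 z [0.039  0.0431 0.0463]
knob 127 c [0.5961 0.005 ] size [0.0158 0.0545] ang 20.1 z [0.0761 0.0843 0.0896]
swbox 1810 c [0.4925 0.3909] size [0.1208 0.1418] ang 7.6 z [0.0706 0.0756 0.0793]
lever 213 c [0.4861 0.4251] size [0.0201 0.0589] ang 2.3 z [0.1041 0.1422 0.1642]
grip 138 c [0.4866 0.4314] size [0.0164 0.0383] ang 6.2 z [0.1273 0.149  0.1651]
176 [(np.float64(-0.249), np.float64(0.026)), (np.float64(-0.261), np.fl
[... 4752 characters left out ...]
)), (np.float64(-0.401), np.float64(-0.003)), (np.float64(-0.411), np.float64(0.003))]
224 [(np.float64(-0.25), np.float64(0.017)), (np.float64(-0.261), np.float64(0.019)), (np.float64(-0.268), np.float64(0.042)), (np.float64(-0.279), np.float64(0.043)), (np.float64(-0.288), np.float64(0.054)), (np.float64(-0.294), np.float64(0.077)), (np.float64(-0.3), np.float64(0.097)), (np.float64(-0.31), np.float64(0.101)), (np.float64(-0.32), np.float64(0.102)), (np.float64(-0.351), np.float64(0.018)), (np.float64(-0.361), np.float64(0.021)), (np.float64(-0.371), np.float64(0.026)), (np.float64(-0.382), np.float64(0.027)), (np.float64(-0.401), np.float64(-0.002)), (np.float64(-0.411), np.float64(0.0))]
```

View pics/c.png

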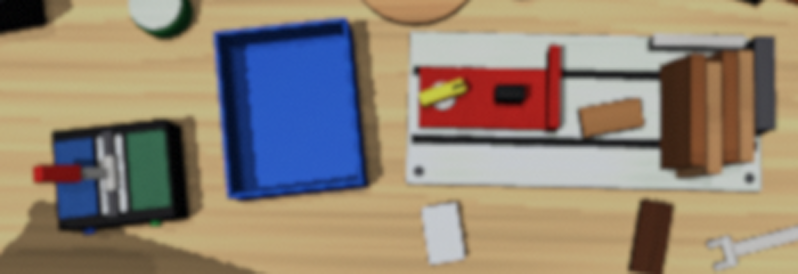

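The crop shows the knob bar turned at about 20° off fixture y, so it is tight, and the lever is over blue at (45,172) in the crop. I get the fixture yaw and the dark offcut, then write the helpers.

```bash
cat >> h.py <<'E'
def rot(a): # tool down, closing line (tool y) at angle a
    return np.array([[-np.sin(a),np.cos(a),0],[np.cos(a),np.sin(a),0],[0,0,-1.]]).T
def quat(a):
    return R.from_matrix(rot(a)).as_quat()[[3,0,1,2]]
G=.054
def best(p,a):
    c=[]
    for k in (-1,0,1):
        q=kin.inverse_kinematics(list(p),list(quat(a+k*np.pi)))
        if q is not None: c.append((abs(q[6]),a+k*np.pi))
    return min(c)[1] if c else None
def gp(x,y,z): return [float(x),float(y),float(z)+G]
def st():
    s=env.get_state(); return dict(t=round(s['time'],1),p=np.round(np.array(s['tcp_pos'])-[0,0,G],4),F=np.round(s['force'],1),o=round(s['opening'],4),gf=round(float(np.max(s['gripper_force'])),1),q7=round(s['qpos'][6],2))
E
python3 - <<'E'
from h import *
im=cv2.imread('pics/top0.png'); W=np.load('top.npy'); hsv=cv2.cvtColor(im,cv2.COLOR_BGR2HSV)
H,S,V=[hsv[...,i].astype(int) for i in range(3)]
v,u=np.mgrid[:420,:560]
def box(a,b,c,d): return (u>=a)&(u<=c)&(v>=b)&(v<=d)
def line(name,pts):
    P=np.array([ray('top',a,b,.02)[:2] for a,b in pts],np.float32); l=cv2.fitLine(P,cv2.DIST_HUBER,0,.01,.01).ravel()
    print(name,np.round(l,4),'ang',np.degrees(np.arctan2(l[1],l[0])))
m=(S<60)&(V>110)
near=[(c,225+np.where(m[225:240,c])[0].max()+.5) for c in range(275,420) if m[225:240,c].any()]
line('near',near)
left=[(262+np.where(m[r,262:280])[0].min()-.5,r) for r in range(168,230) if m[r,262:280].any()]
line('left',left)
dk=box(360,232,392,276)&(V<75)&(Z:=True)
for nm,mm,z in(('dark',dk,.024),):
    mm=cv2.morphologyEx(mm.astype(np.uint8),cv2.MORPH_OPEN,np.ones((3,3)))
    k=max(cv2.findContours(mm,0,1)[0],key=cv2.contourArea)[:,0]
    P=np.array([ray('top',a,b,z)[:2] for a,b in k],np.float32); print(nm,cv2.minAreaRect(P))
# rail & backstop
for r in(170,):
    print([(round(W[r,c,0],3),round(W[r,c,2],3)) for c in range(376,416,5)])
for a,(x,y) in ((10.2,(.4318,.001)),(0,(.44,-.2565))):
    print(best(gp(x,y,.024),np.radians(a+90)),best(gp(x,y,.2),np.radians(a+90)))
E
```

```text
near [ 4.000e-04  1.000e+00  4.909e-01 -1.597e-01] ang 89.97784
left [1.     0.001  0.5908 0.0481] ang 0.05963439
dark ((0.4329358637332916, -0.251414030790329), (0.036423973739147186, 0.08294578641653061), 79.52788543701172)
[(np.float64(0.661), np.float64(0.059)), (np.float64(0.662), np.float64(0.056)), (np.float64(0.662), np.float64(0.058)), (np.float64(0.661), np.float64(0.065)), (np.float64(0.661), np.float64(0.067)), (np.float64(0.661), np.float64(0.064)), (np.float64(0.662), np.float64(0.062)), (np.float64(0.662), np.float64(0.064))]
4.890412564088111 -1.392772743091475
4.71238898038469 4.71238898038469
```

```bash
cat >> h.py <<'E'
BX,BY,BA=.5751,.1868,np.radians(7.3)
def pick(x,y,z,a,w,zup=.16,f=45):
    a=best(gp(x,y,zup),a); env.grip(min(.085,w+.03))
    env.reach(gp(x,y,zup),list(quat(a))); env.movel(gp(x,y,z),.2); env.grip(w-.02,f)
    env.movel(gp(x,y,zup),.25); s=st(); print('lift',s); return s['o']>w-.012
def toss(off,w,z=.065):
    x,y=BX+off*np.cos(BA),BY+off*np.sin(BA); a=best(gp(x,y,.18),BA)
    env.reach(gp(x,y,.18),list(quat(a))); o=st()['o']; env.movel(gp(x,y,z),.25); env.grip(w+.018); env.movel(gp(x,y,.18),.3)
    print('toss held',o,st()['t'])
E
python3 - <<'E'
from h import *
if pick(.433,-.2514,.024,np.radians(79.5),.040): toss(-.045,.04)
if pick(.4318,.001,.025,np.radians(100.2),.044): toss(0,.044)
im,d,W=cloud('top'); cv2.imwrite('pics/t1.png',im[140:280,170:450]); np.save('top1.npy',W); cv2.imwrite('pics/t1full.png',im)
E
```

```text
lift {'t': 5.4, 'p': array([ 0.4327, -0.2506,  0.1593]), 'F': array([ 0.6,  0.3, -0.8]), 'o': 0.0389, 'gf': 45.3, 'q7': np.float64(-0.93)}
toss held 0.0388 8.5
lift {'t': 11.7, 'p': array([0.4314, 0.0017, 0.1595]), 'F': array([-0.3, -0.4, -1.2]), 'o': 0.043, 'gf': 45.8, 'q7': np.float64(-0.98)}
toss held 0.0432 14.1
```

View pics/t1.png

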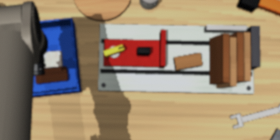

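The dark offcut (52,75) and the white one (52,60) are in the bin. Offcut 1 is unmoved at (188,62). Next come offcut 1 and the knob.

```bash
python3 - <<'E'
from h import *
if pick(.5754,-.2,.042,np.radians(10.8),.036): toss(.045,.036)
# knob
kx,ky=.596,.005; a0=np.radians(18); zu=.16
c=[k for k in (a0,a0+np.pi)]
for a in c: print([None if q is None else round(q[6],2) for q in (kin.inverse_kinematics(gp(kx,ky,.071),list(quat(a+t))) for t in (0,.65,1.3))])
a=best(gp(kx,ky,zu),a0+.65)-.65
env.grip(.05); env.reach(gp(kx,ky,zu),list(quat(a))); 
im,d,W=cloud('top'); cv2.imwrite('pics/t2full.png',im)
K,M,t=cal('wrist'); im,d,W=cloud('wrist')
h=cv2.cvtColor(im,cv2.COLOR_BGR2HSV); m=(abs(h[...,0].astype(int)-28)<7)&(h[...,1]>150)&(h[...,2]>90)&(W[...,2]>.075)&(W[...,2]<.095)&(abs(W[...,0]-kx)<.05)&(abs(W[...,1]-ky)<.05)
P=W[m]; print(len(P),cv2.minAreaRect(P[:,:2].astype(np.float32)) if len(P) else '',a)
cv2.imwrite('pics/w2.png',im); print(st())
E
```

```text
lift {'t': 17.5, 'p': array([ 0.575 , -0.1995,  0.1597]), 'F': array([ 0.4,  0.7, -1.3]), 'o': 0.035, 'gf': 51.3, 'q7': np.float64(0.75)}
toss held 0.0352 20.5
[np.float64(0.58), np.float64(1.12), np.float64(1.65)]
[np.float64(-2.03), np.float64(-1.47), np.float64(-0.93)]
1415 ((0.5966292023658752, 0.006474748253822327), (0.01488183531910181, 0.054622408002614975), 18.652311325073242) 0.3141592653589793
{'t': 21.6, 'p': array([0.5966, 0.0075, 0.1598]), 'F': array([ 0.5,  0. , -0.6]), 'o': 0.0501, 'gf': 0.0, 'q7': np.float64(0.52)}
```

View pics/w2.png

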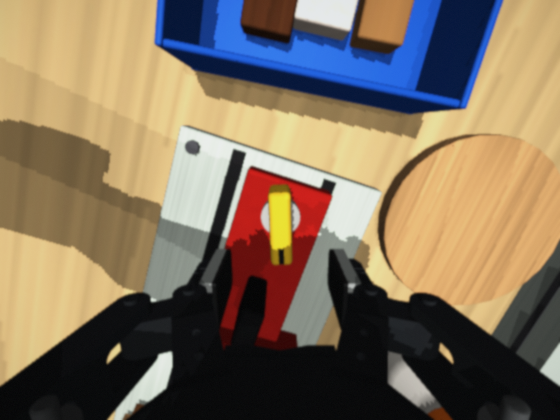

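View pics/t2full.png

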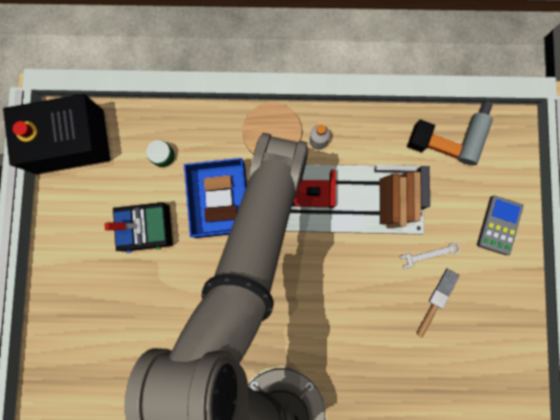

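All three offcuts lie in the bin at (218,198) in the top view. The wrist view shows the knob bar at (281,225). I turn it free.

```bash
python3 - <<'E'
from h import *
kx,ky=.596,.006; a=np.radians(18.6)
env.movel(gp(kx,ky,.13),.2,rot=list(quat(a))); env.movel(gp(kx,ky,.071),.15); print(st())
env.grip(.006,30); print(st())
for d in (30,42,54,66,78,90):
    env.movel(gp(kx,ky,.071),.1,rot=list(quat(np.radians(d))))
print(st(), env.get_state()['torque'])
env.grip(.045); env.movel(gp(kx,ky,.16),.25); print(st())
im,d,W=cloud('wrist')
h=cv2.cvtColor(im,cv2.COLOR_BGR2HSV); m=(abs(h[...,0].astype(int)-28)<7)&(h[...,1]>150)&(h[...,2]>90)&(W[...,2]>.075)&(W[...,2]<.095)&(abs(W[...,0]-kx)<.05)&(abs(W[...,1]-ky)<.05)
P=W[m]; print(len(P),cv2.minAreaRect(P[:,:2].astype(np.float32)))
E
```

```text
{'t': 22.4, 'p': array([0.5966, 0.0058, 0.0718]), 'F': array([-0.2,  0.4, -0.1]), 'o': 0.05, 'gf': 0.0, 'q7': np.float64(0.59)}
{'t': 22.8, 'p': array([0.5971, 0.0061, 0.0722]), 'F': array([0.9, 0.8, 7.1]), 'o': 0.0155, 'gf': 32.2, 'q7': np.float64(0.59)}
{'t': 25.0, 'p': array([0.5965, 0.0051, 0.0722]), 'F': array([-1.6, -1.5,  8.5]), 'o': 0.0152, 'gf': 30.7, 'q7': np.float64(1.58)} [-0.27568807  0.19939301 -0.05408363]
{'t': 25.9, 'p': array([0.5962, 0.0061, 0.1608]), 'F': array([-0.4, -0.4, -0. ]), 'o': 0.0448, 'gf': 0.0, 'q7': np.float64(1.56)}
1396 ((0.59621661901474, 0.005095581524074078), (0.015573406592011452, 0.05469812452793121), 89.36824035644531)
```

```bash
python3 - <<'E'
from h import *
x,y,z=.596,-.075,.076
a=best(gp(x,y,.16),0); env.grip(.05); env.reach(gp(x,y,.16),list(quat(a))); env.movel(gp(x,y,z),.2); env.grip(.008,60); print(st())
for t in (-.15,-.19,-.21,-.223):
    r=env.movel(gp(x,t,z),.06,stop_force=35); print(r,st())
    if r: break
im,d,W=cloud('scene'); cv2.imwrite('pics/s3.png',cv2.resize(im[170:370,140:380],None,fx=2.5,fy=2.5))
E
```

```text
{'t': 28.2, 'p': array([ 0.5974, -0.0751,  0.0776]), 'F': array([ 1. , -0.4,  7.1]), 'o': 0.0176, 'gf': 61.3, 'q7': np.float64(0.41)}
False {'t': 29.6, 'p': array([ 0.5972, -0.1495,  0.0776]), 'F': array([-0.2,  1.8,  8. ]), 'o': 0.0172, 'gf': 61.5, 'q7': np.float64(0.52)}
False {'t': 30.4, 'p': array([ 0.5972, -0.1902,  0.0776]), 'F': array([1.8, 1.3, 7.4]), 'o': 0.0174, 'gf': 61.3, 'q7': np.float64(0.58)}
False {'t': 30.9, 'p': array([ 0.5971, -0.2095,  0.0776]), 'F': array([-0.1,  2.7,  8.5]), 'o': 0.0173, 'gf': 61.5, 'q7': np.float64(0.61)}
False {'t': 31.3, 'p': array([ 0.5971, -0.2224,  0.0776]), 'F': array([1. , 2.1, 9. ]), 'o': 0.0171, 'gf': 61.6, 'q7': np.float64(0.63)}
```

View pics/s3.png

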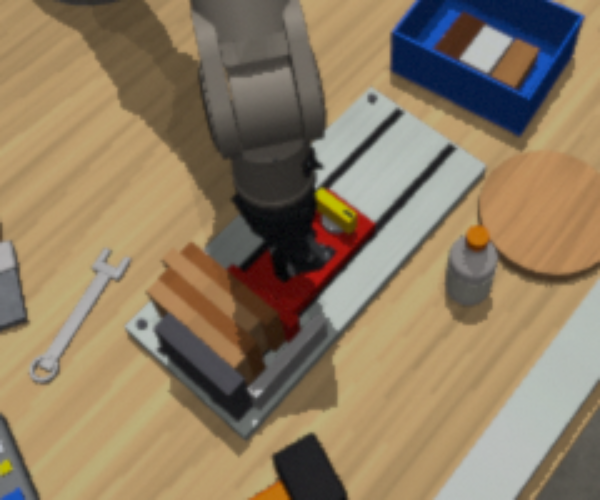

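The blanks stand upright next to the fence, at about (215,310), with near ends uneven. I release the handle and push each near end to the rail.

```bash
python3 - <<'E'
from h import *
env.grip(.045); env.movel(gp(.597,-.2224,.16),.25)
im,d,W=cloud('top')
a=0; ys=[-.347,-.329,-.311,-.293]; z=.063
env.reach(gp(.48,-.32,.16),list(quat(best(gp(.48,-.32,.16),a)))); env.grip(0,20)
env.movel(gp(.47,ys[0],z),.2)
for k,y in enumerate(ys+ys[::-1]):
    env.movel(gp(.485,y,z),.15); env.dwell(.1)
    r=env.movel(gp(.535,y,z),.06,stop_force=14); s=st(); print(k,r,s['p'],s['F'],s['t'])
    env.movel(gp(.485,y,z),.15)
E
```

```text
0 True [ 0.4903 -0.3473  0.0627] [-3.5  0.   2.4] 34.8
1 True [ 0.49   -0.3296  0.0626] [-2.5  0.   1.8] 35.7
2 True [ 0.49   -0.3114  0.0624] [-1.5 -0.4  0.1] 36.7
3 False [ 0.5351 -0.2943  0.0629] [-1.1 -5.2 -1.9] 38.3
4 False [ 0.5349 -0.2935  0.063 ] [ 0.4 -3.6 -2. ] 40.1
5 True [ 0.4901 -0.3103  0.0622] [-2.   1.6  1.6] 41.3
6 True [ 0.4896 -0.3285  0.0625] [-2.4  1.2  2.3] 42.2
7 True [ 0.4896 -0.3466  0.0626] [-2.1  0.6  3.7] 43.2
```

```bash
python3 - <<'E'
from h import *
env.movel(gp(.485,-.32,.16),.25); env.reach(gp(.5,-.1,.2),list(quat(0)))
im,d,W=cloud('scene'); a=cv2.resize(im[240:340,180:280],(400,400),interpolation=cv2.INTER_CUBIC)
im,d,W=cloud('top'); np.save('top4.npy',W); cv2.imwrite('pics/t4f.png',im); b=cv2.resize(im[155:255,350:450],(400,400),interpolation=cv2.INTER_CUBIC)
cv2.imwrite('pics/p4.png',np.hstack([a,b]))
E
```

```text
(no output)
```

View pics/p4.png

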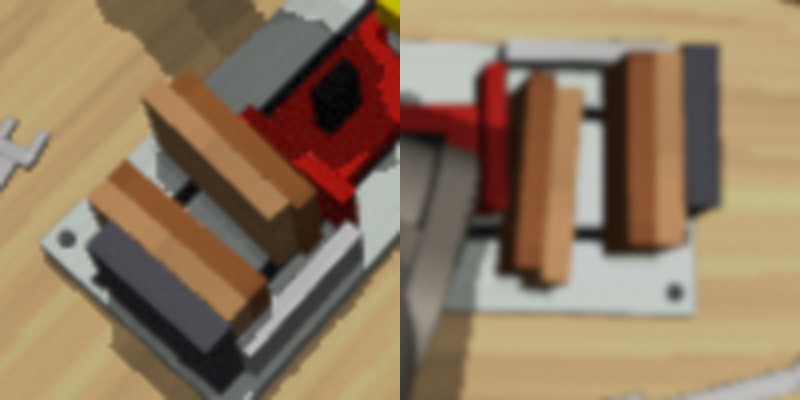

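Right panel: blanks 1 and 2 sit by the backstop. Blanks 3 and 4 sit by the fence, separated from the others by a gap and about 10 mm nearer the robot. I measure the tops.

```bash
python3 - <<'E'
from h import *
W=np.load('top4.npy'); im=cv2.imread('pics/t4f.png'); Z=W[...,2]
v,u=np.mgrid[:420,:560]
for n,a,c in (('b34',474//4+356-5,350+182//4+1),('b12',350+204//4,350+284//4)):
    m=(u>=a)&(u<=c)&(v>160)&(v<232)&(Z>.097)&(Z<.118)&(W[...,1]>-.36)
    P=W[m]; print(n,len(P),cv2.minAreaRect(P[:,:2].astype(np.float32)),'x',np.percentile(P[:,0],[1,99]),'y',np.percentile(P[:,1],[1,99]),'z',np.median(P[:,2]))
m=(u>465//1-465+368)&(u<380)&(v>165)&(v<212)&(Z>.072)&(Z<.09)
P=W[m]; print('fence',cv2.minAreaRect(P[:,:2].astype(np.float32)))
for r in (185,195,205,215): print(r,[(round(float(W[r,c,1]),3),round(float(Z[r,c]),3)) for c in range(372,426,3)])
E
```

```text
Traceback (most recent call last):
IndexError: index -1 is out of bounds for axis 0 with size 0
```

```bash
python3 - <<'E'
from h import *
W=np.load('top4.npy'); Z=W[...,2]
v,u=np.mgrid[:420,:560]
for n,a,c,z0,z1 in (('b34',376,397,.097,.118),('b12',401,421,.097,.118),('fence',366,378,.074,.09)):
    m=(u>=a)&(u<=c)&(v>160)&(v<232)&(Z>z0)&(Z<z1)
    P=W[m]; print(n,len(P),cv2.minAreaRect(P[:,:2].astype(np.float32)),'x',np.percentile(P[:,0],[1,99]),'y',np.percentile(P[:,1],[1,99]),'z',np.median(P[:,2]))
for r in (185,195,205,215): print(r,[(round(float(W[r,c,1]),3),round(float(Z[r,c]),3)) for c in range(369,426,3)])
E
```

```text
b34 700 ((0.5750823020935059, -0.2685602009296417), (0.037584368139505386, 0.13841158151626587), 85.57600402832031) x [0.50870274 0.64184601] y [-0.28888567 -0.24834894] z 0.10532730693442585
b12 767 ((0.5980874300003052, -0.33980438113212585), (0.04130779951810837, 0.13442806899547577), 89.82877349853516) x [0.53144638 0.65958587] y [-0.35900077 -0.32060251] z 0.10549714064705498
fence 212 ((0.584674596786499, -0.24071574211120605), (0.1391887366771698, 0.021546009927988052), 0.09789073467254639) x [0.51839921 0.65405103] y [-0.25058151 -0.23058147] z 0.08141332467805218
185 [(-0.23, 0.054), (-0.234, 0.082), (-0.242, 0.082), (-0.254, 0.063), (-0.254, 0.105), (-0.262, 0.106), (-0.27, 0.105), (-0.278, 0.106), (-0.285, 0.11), (-0.311, 0.025), (-0.32, 0.022), (-0.321, 0.056), (-0.321, 0.089), (-0.326, 0.104), (-0.333, 0.107), (-0.341, 0.108), (-0.348, 0.109), (-0.357, 0.107), (-0.364, 0.109)]
195 [(-0.231, 0.049), (-0.234, 0.08), (-0.243, 0.078), (-0.252, 0.072), (-0.255, 0.102), (-0.262, 0.107), (-0.269, 0.107), (-0.278, 0.104), (-0.285, 0.108), (-0.312, 0.018), (-0.32, 0.019), (-0.321, 0.053), (-0.321, 0.089), (-0.326, 0.1), (-0.332, 0.108), (-0.34, 0.11), (-0.349, 0.106), (-0.357, 0.103), (-0.363, 0.111)]
205 [(-0.231, 0.048), (-0.234, 0.085), (-0.242, 0.082), (-0.249, 0.087), (-0.254, 0.107), (-0.262, 0.105), (-0.27, 0.106), (-0.277, 0.107), (-0.285, 0.107), (-0.312, 0.019), (-0.32, 0.018), (-0.321, 0.053), (-0.32, 0.09), (-0.325, 0.105), (-0.333, 0.106), (nan, nan), (-0.347, 0.109), (-0.356, 0.106), (-0.362, 0.114)]
215 [(-0.236, 0.018), (-0.245, 0.017), (-0.249, 0.044), (-0.248, 0.096), (-0.254, 0.104), (-0.262, 0.101), (-0.269, 0.108), (-0.277, 0.106), (-0.302, 0.026), (-0.311, 0.022), (-0.319, 0.023), (-0.321, 0.053), (-0.322, 0.082), (-0.325, 0.103), (-0.333, 0.104), (-0.34, 0.106), (-0.348, 0.105), (-0.356, 0.104), (-0.386, 0.023)]
```

Blanks 1 and 2 are flush and upright. Blanks 3 and 4 are about 20 mm short, beside the fence. The wide knuckles hit last time, so I push with only the fingertips, high up.

```bash
cat >> h.py <<'E'
def endpush(ys,z=.099,x0=.475,x1=.525,f=14,v=.04):
    a=best(gp(x0,-.3,.18),0); env.reach(gp(x0,ys[0],.18),list(quat(a))); env.grip(0,20); env.movel(gp(x0,ys[0],z),.2)
    for y in ys:
        env.movel(gp(x0,y,z),.15); env.dwell(.15)
        r=env.movel(gp(x1,y,z),v,stop_force=f); s=st(); print(y,r,s['p'],s['F'],s['t']); env.movel(gp(x0,y,z),.15)
    env.movel(gp(x0,ys[-1],.18),.3)
def tops():
    im,d,W=cloud('top'); Z=W[...,2]; v,u=np.mgrid[:420,:560]
    m=(u>360)&(u<422)&(v>160)&(v<240)&(Z>.095)&(Z<.125)&(W[...,1]>-.362)&(W[...,0]>.48)
    for k,c in enumerate(sorted([c for c in cv2.findContours(cv2.morphologyEx(m.astype(np.uint8),cv2.MORPH_OPEN,np.ones((3,3))),0,1)[0] if len(c)>8],key=lambda c:c[:,0,0].min())):
        P=np.array([ray('top',a,b,.105)[:2] for a,b in c[:,0]],np.float32); print('top',k,cv2.minAreaRect(P),'x',P[:,0].min(),P[:,0].max(),'y',P[:,1].min(),P[:,1].max())
    return im
E
python3 - <<'E'
from h import *
endpush([-.259,-.280,-.268])
env.reach(gp(.5,-.1,.2),list(quat(0))); im=tops()
cv2.imwrite('pics/p5.png',cv2.resize(im[155:255,350:450],(400,400),interpolation=cv2.INTER_CUBIC)); print(st())
E
```

```text
-0.259 True [ 0.5177 -0.2589  0.0982] [-0.7  0.1  0.3] 47.9
-0.28 True [ 0.5179 -0.2801  0.0983] [-1.4  0.1  0.3] 49.8
-0.268 True [ 0.5183 -0.268   0.0983] [-0.3 -1.2 -0. ] 51.6
top 0 ((0.5954009890556335, -0.269349068403244), (0.040981847792863846, 0.13056324422359467), 84.22883605957031) x 0.53001994 0.66067535 y -0.29403552 -0.24602325
top 1 ((0.5953906178474426, -0.33981841802597046), (0.03972863033413887, 0.1291140466928482), 89.47295379638672) x 0.530995 0.6597622 y -0.36027572 -0.3193847
{'t': 53.3, 'p': array([ 0.4996, -0.101 ,  0.1994]), 'F': array([ 0.5, -1. , -1.1]), 'o': 0.0, 'gf': 0.0, 'q7': np.float64(0.33)}
```

View pics/p5.png

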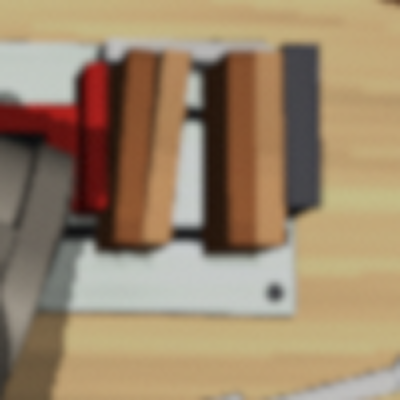

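Blanks 3 and 4 now reach the rail, near ends at (120–170, 245) in the crop. I close the fence, then true up the ends.

```bash
python3 - <<'E'
from h import *
x,y,z=.5965,-.188,.076
a=best(gp(x,y,.17),0); env.grip(.05); env.reach(gp(x,y,.17),list(quat(a))); env.movel(gp(x,y,z),.2); env.grip(.008,60); print(st())
env.movel(gp(x,-.215,z),.06,stop_force=35); print(st()); env.dwell(.2)
r=env.movel(gp(x,-.2265,z),.02,stop_force=15); print(r,st())
env.grip(.045); p=st()['p']; env.movel(gp(p[0],p[1],.18),.25)
endpush([-.348,-.330,-.312,-.294,-.321])
env.reach(gp(.5,-.1,.2),list(quat(0))); im=tops(); cv2.imwrite('pics/t6f.png',im)
cv2.imwrite('pics/p6.png',cv2.resize(im[155:255,350:450],(400,400),interpolation=cv2.INTER_CUBIC)); print(st())
E
```

```text
{'t': 55.4, 'p': array([ 0.5972, -0.1882,  0.0776]), 'F': array([-1. ,  1.6,  7.3]), 'o': 0.0175, 'gf': 59.1, 'q7': np.float64(0.63)}
{'t': 56.0, 'p': array([ 0.5972, -0.2155,  0.0776]), 'F': array([-1. ,  1.7,  7.3]), 'o': 0.0169, 'gf': 59.1, 'q7': np.float64(0.67)}
False {'t': 56.9, 'p': array([ 0.5972, -0.2257,  0.0776]), 'F': array([-2.4,  2.8,  8.3]), 'o': 0.0172, 'gf': 59.4, 'q7': np.float64(0.68)}
-0.348 True [ 0.5183 -0.3479  0.0983] [ 0.5 -0.6 -0.5] 61.1
-0.33 True [ 0.5185 -0.3299  0.0983] [-0.6 -0.4  0.9] 63.0
-0.312 True [ 0.5189 -0.312   0.0983] [ 0.4 -0.1  0. ] 64.9
-0.294 True [ 0.5192 -0.294   0.0984] [0.3 0.6 0. ] 66.9
-0.321 True [ 0.5195 -0.3209  0.0983] [-0.3 -0.1  0. ] 68.9
top 0 ((0.5964791178703308, -0.20923775434494019), (0.008107923902571201, 0.005279618315398693), 0.08391056954860687) x 0.5924213 0.60053694 y -0.21187937 -0.20659216
top 1 ((0.5953612327575684, -0.3197362422943115), (0.0794091522693634, 0.13104702532291412), 89.26019287109375) x 0.5302766 0.66122174 y -0.36027572 -0.28058866
{'t': 70.7, 'p': array([ 0.4998, -0.1018,  0.1998]), 'F': array([0.3, 0.4, 0.9]), 'o': -0.0001, 'gf': 0.0, 'q7': np.float64(0.36)}
```

View pics/p6.png

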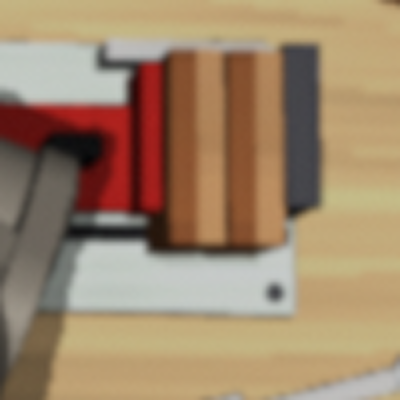

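All four blanks are flush in a tight block, x 0.530–0.661. Now I press the fence up through the knob and tighten it.

```bash
cat >> h.py <<'E'
def knob(kx,ky):
    im,d,W=cloud('wrist')
    h=cv2.cvtColor(im,cv2.COLOR_BGR2HSV); m=(abs(h[...,0].astype(int)-28)<7)&(h[...,1]>150)&(h[...,2]>90)&(W[...,2]>.075)&(W[...,2]<.095)&(abs(W[...,0]-kx)<.06)&(abs(W[...,1]-ky)<.06)
    P=W[m]; return len(P),cv2.minAreaRect(P[:,:2].astype(np.float32))
E
python3 - <<'E'
from h import *
kx,ky=.5962,-.145; a=np.pi/2
for b in (a,a-np.pi): print([None if q is None else round(q[6],2) for q in (kin.inverse_kinematics(gp(kx,ky,.071),list(quat(b-t))) for t in (0,.65,1.35))])
a=best(gp(kx,ky,.16),a-.65)+.65; env.grip(.05); env.reach(gp(kx,ky,.16),list(quat(a)))
n,r=knob(kx,ky); print(n,r,st()); ky=r[0][1]
env.movel(gp(kx,ky,.16),.1); env.movel(gp(kx,ky,.071),.15); env.grip(.006,35); print(st()); env.dwell(.2)
s=env.movel(gp(kx,ky-.012,.071),.015,stop_force=22); p=st()['p']; print(s,st())
E
```

```text
[np.float64(1.89), np.float64(1.36), np.float64(0.8)]
[np.float64(-0.73), np.float64(-1.27), np.float64(-1.88)]
1407 ((0.5957362055778503, -0.14204534888267517), (0.05433935299515724, 0.015557210892438889), 0.22104135155677795) {'t': 72.6, 'p': array([ 0.5961, -0.1447,  0.1601]), 'F': array([ 0.1, -0.4, -0.6]), 'o': 0.0501, 'gf': 0.0, 'q7': np.float64(1.87)}
{'t': 74.0, 'p': array([ 0.5968, -0.1422,  0.0721]), 'F': array([-1.7,  0.3,  6.5]), 'o': 0.0158, 'gf': 36.3, 'q7': np.float64(1.9)}
False {'t': 75.2, 'p': array([ 0.597 , -0.1462,  0.072 ]), 'F': array([-4.3, 18.2, 14.7]), 'o': 0.0156, 'gf': 37.6, 'q7': np.float64(1.92)}
```

```bash
python3 - <<'E'
from h import *
kx=.5962
for d,y in ((78,-.1505),(66,-.1500),(54,-.149),(42,-.148),(30,-.1475),(20,-.147),(14,-.147),(9,-.147)):
    env.movel(gp(kx,y,.071),.1,rot=list(quat(np.radians(d))),); 
    print(d,st()['p'],st()['F'],np.round(env.get_state()['torque'][2],2))
env.grip(.045); env.movel(gp(kx,-.147,.16),.25); print(knob(kx,-.147),st())
env.reach(gp(.5,-.02,.2),list(quat(0))); im=tops()
W=cloud('top')[2]; Z=W[...,2]; v,u=np.mgrid[:420,:560]
m=(u>370)&(u<395)&(v>165)&(v<214)&(Z>.076)&(Z<.088)&(W[...,1]>-.290); print('fence y',np.percentile(W[m][:,1],[3,50,97]))
im2=cloud('scene')[0]
cv2.imwrite('pics/p7.png',np.hstack([cv2.resize(im2[240:340,180:280],(400,400),interpolation=cv2.INTER_CUBIC),cv2.resize(im[155:255,350:450],(400,400),interpolation=cv2.INTER_CUBIC)]))
E
```

```text
78 [ 0.597  -0.1457  0.072 ] [-2.9 10.9 11.1] -0.11
66 [ 0.597  -0.1455  0.072 ] [-3.2 10.9 12.1] -0.15
54 [ 0.597  -0.1453  0.072 ] [-2.4  9.7 12. ] -0.12
42 [ 0.5971 -0.1451  0.072 ] [-2.5  7.   9.9] -0.13
30 [ 0.5971 -0.1451  0.0721] [-2.1  6.3  9.8] -0.16
20 [ 0.5972 -0.145   0.072 ] [-1.3  5.7  9. ] -0.15
14 [ 0.5973 -0.1449  0.0721] [-1.1  5.3  9.5] 0.69
9 [ 0.5974 -0.145   0.0721] [-2.4  3.3 10.1] 2.18
(1403, ((0.5966508984565735, -0.14343789219856262), (0.015409082174301147, 0.05425538122653961), 15.037297248840332)) {'t': 78.7, 'p': array([ 0.5958, -0.1467,  0.1596]), 'F': array([-0.6, -0.5,  0. ]), 'o': 0.0449, 'gf': 0.0, 'q7': np.float64(0.71)}
top 0 ((0.5953514575958252, -0.22111442685127258), (0.01602434739470482, 0.018475566059350967), 0.05526038631796837) x 0.5873381 0.60336244 y -0.23034686 -0.21186905
top 1 ((0.5963677167892456, -0.3227080702781677), (0.13075858354568481, 0.07766759395599365), 1.0731559991836548) x 0.5302766 0.6624629 y -0.36031058 -0.28326195
fence y [-0.28549762 -0.27887388 -0.27104755]
```

View pics/p7.png

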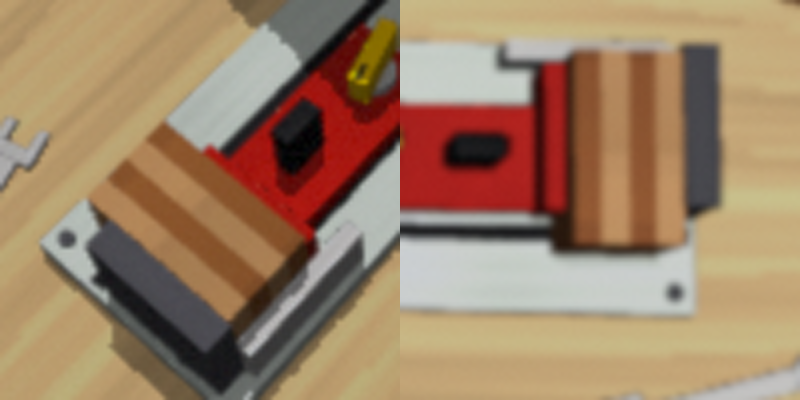

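Four blanks are upright, tight and flush, and the knob is at about 1.3 rad. Now the switch: lever to centre, release, check.

```bash
cat >> h.py <<'E'
SX,SY,SA=.4925,.3909,np.radians(7.6)
def lev(th,r=.075):
    d=-np.sin(th)*r; return gp(SX-np.sin(SA)*d,SY+np.cos(SA)*d,.08+r*np.cos(th))
def redgrip():
    im,d,W=cloud('top'); h=cv2.cvtColor(im,cv2.COLOR_BGR2HSV); H,S=h[...,0].astype(int),h[...,1]
    v,u=np.mgrid[:420,:560]; m=(u>95)&(u<180)&(v>190)&(v<260)&(S>150)&((H<10)|(H>170))&(W[...,2]>.1)
    P=W[m]; q=P-[SX,SY,.08]; t=q@[-np.sin(SA),np.cos(SA),0]; 
    print('red',len(P),np.median(P,0),'ang',np.degrees(np.median(np.arctan2(-t,q[:,2]))),'t range',np.percentile(t,[2,50,98])); return im
E
python3 - <<'E'
from h import *
redgrip()
p=lev(-.62); up=[p[0],p[1],.30]; a=best(up,SA); print(a)
env.grip(.05); env.reach(up,list(quat(a))); env.movel(p,.2); env.grip(.01,40); print(st(),np.array(p)-[0,0,G])
for th in np.linspace(-.62,0,8)[1:]: env.movel(lev(th),.08)
env.movel(lev(0),.05); env.dwell(.3); print(st(),np.array(lev(0))-[0,0,G])
env.grip(.05); c=lev(0); env.movel([c[0],c[1],.30],.25); print(st())
env.reach([.45,.1,.3],list(quat(a))); im=redgrip(); t=cv2.resize(im[190:260,95:185],(514,400),interpolation=cv2.INTER_CUBIC)
cv2.imwrite('pics/p8.png',t); print(st())
E
```

```text
red 137 [0.48678051 0.43065681 0.14936149] ang -30.359216542747102 t range [0.02311637 0.04026874 0.05854549]
0.13264502315156904
{'t': 82.6, 'p': array([0.4874, 0.4346, 0.1425]), 'F': array([ 0.1, -0.4,  6.4]), 'o': 0.0194, 'gf': 40.5, 'q7': np.float64(-0.21)} [0.48673658 0.43409483 0.14104088]
{'t': 84.9, 'p': array([0.493 , 0.3922, 0.1557]), 'F': array([3.7, 4.1, 1.5]), 'o': 0.0197, 'gf': 40.4, 'q7': np.float64(-0.16)} [0.4925 0.3909 0.155 ]
{'t': 85.8, 'p': array([0.4925, 0.3909, 0.2466]), 'F': array([ 0.9, -0.6, -1.6]), 'o': 0.0498, 'gf': 0.0, 'q7': np.float64(-0.23)}
red 86 [0.49155732 0.39324878 0.17541861] ang -1.469200173324415 t range [-0.00249195  0.00230549  0.01531676]
{'t': 87.0, 'p': array([0.4507, 0.1017, 0.2462]), 'F': array([-0.5, -0.2,  0.8]), 'o': 0.0503, 'gf': 0.0, 'q7': np.float64(0.04)}
```

View pics/p8.png

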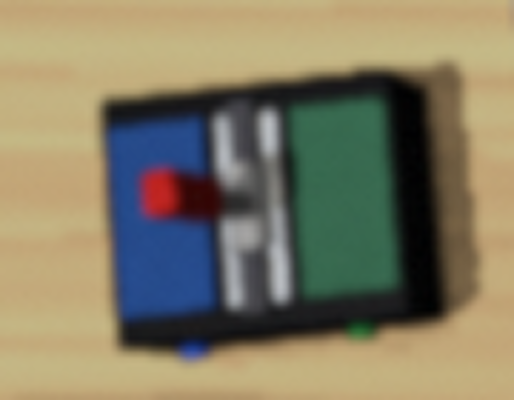

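The lever stands upright within about 0.02 rad; the lean at (162,192) is perspective. I regrip, trim, hold, then move it to green.

```bash
python3 - <<'E'
from h import *
W=ray('top',123.4,223.6,.18); print('top face offset',(W-[SX,SY,.18])@[-np.sin(SA),np.cos(SA),0])
c=lev(0); a=best([c[0],c[1],.3],SA); env.reach([c[0],c[1],.30],list(quat(a))); env.movel(c,.2); env.grip(.01,40)
t=lev(.018); env.movel(t,.03); env.dwell(4.0); print(st())
for th in np.linspace(.08,.62,7): env.movel(lev(th),.08)
r=env.movel(lev(.70),.05,stop_force=15); print(r,st(),np.array(lev(.62))-[0,0,G])
env.grip(.05); p=np.array(env.get_state()['tcp_pos']); env.movel([p[0],p[1],.30],.25)
env.reach([.45,.1,.3],list(quat(a))); im=redgrip()
im2=cloud('scene')[0]; cv2.imwrite('pics/p9f.png',im)
cv2.imwrite('pics/p9.png',np.hstack([cv2.resize(im[80:280,90:440],(525,300)),cv2.resize(im2[90:180,310:390],(267,300))])); print(st(),env.get_state()['tcp_pos'])
E
```

```text
top face offset 0.006354958731430364
{'t': 93.3, 'p': array([0.4933, 0.3908, 0.1566]), 'F': array([-0.3,  1.1,  5.1]), 'o': 0.0199, 'gf': 39.1, 'q7': np.float64(-0.14)}
False {'t': 95.3, 'p': array([0.4997, 0.3431, 0.1381]), 'F': array([ 1.3, -0.4,  5.7]), 'o': 0.0196, 'gf': 39.1, 'q7': np.float64(-0.06)} [0.49826342 0.34770517 0.14104088]
red 73 [0.49700758 0.34619086 0.16539454] ang 27.662569358859724 t range [-0.05463251 -0.0452614  -0.02518675]
{'t': 97.4, 'p': array([0.4507, 0.1018, 0.2462]), 'F': array([-0.4,  0.2, -0.2]), 'o': 0.0499, 'gf': 0.0, 'q7': np.float64(0.05)} [0.45069253 0.10183645 0.30017975]
```

View pics/p9.png

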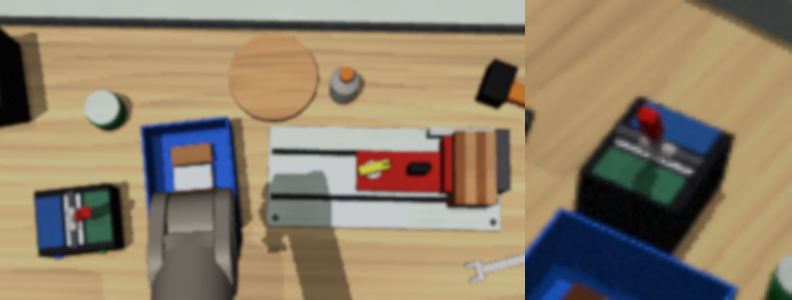

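The end push met no stop force, so the lever may be trailing my assumed angle. I measure it from close with the wrist camera.

```bash
cat >> h.py <<'E'
def wlook(save=None):
    a=best([.47,.33,.34],SA); env.reach([.47,.31,.36],list(quat(a))); env.dwell(.3)
    im,d,W=cloud('wrist'); h=cv2.cvtColor(im,cv2.COLOR_BGR2HSV); H,S,V=[h[...,i].astype(int) for i in range(3)]; Z=W[...,2]
    near=(abs(W[...,0]-SX)<.12)&(abs(W[...,1]-SY)<.13)
    bm=near&(Z>.071)&(Z<.079); r=cv2.minAreaRect(W[bm][:,:2].astype(np.float32)); print('box',bm.sum(),r)
    m=near&(S>130)&((H<10)|(H>170))&(Z>.1); m=cv2.erode(m.astype(np.uint8),np.ones((3,3)))>0
    P=W[m]; q=P-[SX,SY,.08]; t=q@[-np.sin(SA),np.cos(SA),0]; z=q[:,2]
    print('red',len(P),'t',np.percentile(t,[2,50,98]),'z',np.percentile(z,[2,50,98]))
    b=cv2.minAreaRect(np.c_[t,z].astype(np.float32)); print('tz rect',b)
    for lo in np.arange(.03,.11,.01):
        k=(z>lo)&(z<lo+.01); 
        if k.sum()>20: print(round(lo,2),k.sum(),np.round(np.percentile(t[k],[3,50,97]),4))
    if save: cv2.imwrite(save,im)
    return P
E
python3 - <<'E'
from h import *
wlook('pics/w10.png'); print(st())
E
```

```text
box 10774 ((0.5177366137504578, 0.36266380548477173), (0.16017058491706848, 0.2054302990436554), 8.115224838256836)
red 775 t [-0.05207347 -0.03502473 -0.01754285] z [0.04749965 0.07675883 0.08833559]
tz rect ((-0.030541596934199333, 0.06864897906780243), (0.013798659667372704, 0.052525583654642105), 45.01042556762695)
0.04 40 [-0.0194 -0.0184 -0.0168]
0.05 119 [-0.0247 -0.022  -0.0193]
0.06 130 [-0.0305 -0.0279 -0.0253]
0.07 151 [-0.0368 -0.0337 -0.0311]
0.08 335 [-0.0525 -0.0437 -0.0373]
{'t': 98.6, 'p': array([0.4702, 0.3091, 0.306 ]), 'F': array([-0.4, -0.5, -0.7]), 'o': 0.05, 'gf': 0.0, 'q7': np.float64(-0.21)}
```

View pics/w10.png

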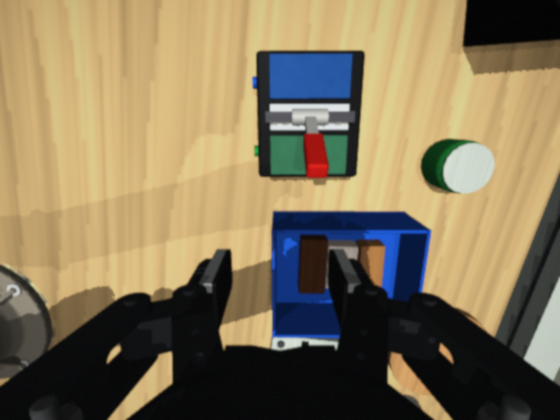

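The lever is really at about 0.53 rad: the grip had slipped. I put it back to true centre, verify from close, wait, then drive it to the stop.

```bash
cat >> h.py <<'E'
def swing(th0,ths,dw=.3):
    p=lev(th0); a=best([p[0],p[1],.3],SA); env.grip(.05); env.reach([p[0],p[1],.30],list(quat(a))); env.movel(p,.15); env.dwell(.2); env.grip(.01,60)
    for t in ths: env.movel(lev(t),.06)
    env.dwell(dw); print(st()); env.grip(.05); q=env.get_state()['tcp_pos']; env.movel([q[0],q[1],.30],.25)
E
python3 - <<'E'
from h import *
swing(.53,[.42,.32,.22,.12,.05,0,0]); wlook()
E
```

```text
{'t': 102.8, 'p': array([0.4937, 0.3875, 0.1551]), 'F': array([ 3.7, -7.4,  2.2]), 'o': 0.0192, 'gf': 60.7, 'q7': np.float64(-0.13)}
box 11513 ((0.5184670686721802, 0.3624776005744934), (0.16212093830108643, 0.203746035695076), 7.672635078430176)
red 447 t [-0.01575054 -0.00854804  0.00047932] z [0.07698721 0.09761654 0.09933159]
tz rect ((-0.004014135804027319, 0.08609829843044281), (0.013468671590089798, 0.03198141232132912), 24.67994499206543)
0.07 26 [-0.0073  0.0005  0.0006]
0.08 30 [-0.0112 -0.0013 -0.0005]
0.09 389 [-0.0157 -0.0093 -0.0015]
```

```bash
sed -i 's/env.grip(.01,60)/env.grip(.01,20)/' h.py; python3 - <<'E'
from h import *
swing(.087,[.04,0,-.015]); wlook()
E
```

```text
{'t': 107.7, 'p': array([0.4932, 0.3909, 0.1553]), 'F': array([ 4.6, -4.8,  3.6]), 'o': 0.0196, 'gf': 25.3, 'q7': np.float64(-0.13)}
box 11732 ((0.518106997013092, 0.36232683062553406), (0.16092315316200256, 0.20389989018440247), 7.644444465637207)
red 406 t [-0.00937055 -0.00232907  0.00380186] z [0.07735844 0.09807458 0.09982693]
tz rect ((-0.0028685005381703377, 0.08791138231754303), (0.02603917382657528, 0.013256963342428207), 89.26783752441406)
0.09 378 [-0.0094 -0.0023  0.0031]
```

The lever is within about 0.03 rad of upright. I leave it untouched for 4 s, then push it to the green stop with closed fingers.

```bash
python3 - <<'E'
from h import *
env.dwell(4.0); env.grip(0,20)
def pt(t,z): return gp(SX-np.sin(SA)*t,SY+np.cos(SA)*t,z)
a=best(pt(.045,.25),SA); env.reach(pt(.045,.25),list(quat(a))); env.movel(pt(.045,.144),.2); env.dwell(.2)
r=env.movel(pt(-.045,.144),.04,stop_force=14); p=st()['p']; print(r,st(),'t',(p-[SX,SY,0])@[-np.sin(SA),np.cos(SA),0])
env.movel(pt(.045,.144),.2); env.movel(pt(.045,.25),.25); wlook()
E
```

```text
True {'t': 116.9, 'p': array([0.4942, 0.3776, 0.1443]), 'F': array([0.5, 1.4, 3.7]), 'o': -0.0, 'gf': 1.7, 'q7': np.float64(-0.09)} t -0.013408002548782643
box 10839 ((0.5179954767227173, 0.36243265867233276), (0.16026420891284943, 0.20507653057575226), 8.167862892150879)
red 820 t [-0.05892705 -0.04119814 -0.02249713] z [0.04520092 0.07187313 0.08370345]
tz rect ((-0.037119343876838684, 0.06498952209949493), (0.013046552427113056, 0.05224987491965294), 48.88861083984375)
0.04 73 [-0.026  -0.0234 -0.0216]
0.05 149 [-0.0331 -0.0295 -0.026 ]
0.06 156 [-0.0397 -0.0363 -0.0326]
0.07 246 [-0.0599 -0.0451 -0.0403]
0.08 196 [-0.0558 -0.0513 -0.0472]
```

```bash
python3 - <<'E'
from h import *
env.goto_joints([-1.214,.477,.022,1.555,-.011,1.109,-.083]); im=tops()
W=cloud('top')[2]; o=np.load('top.npy'); d=np.abs(W-o)[...,2]>.015; n,l,s,c=cv2.connectedComponentsWithStats(cv2.morphologyEx(d.astype(np.uint8),cv2.MORPH_OPEN,np.ones((4,4))))
print([(tuple(map(int,k[:5]))) for k in s[1:]]); print(st()); job.job_done()
E
```

```text
top 0 ((0.5941063165664673, -0.21847786009311676), (0.013444606214761734, 0.018476316705346107), 0.06974022835493088) x 0.58738875 0.6008398 y -0.22770782 -0.20923519
top 1 ((0.5943166017532349, -0.23561783134937286), (0.005277527961879969, 0.013455703854560852), 89.941650390625) x 0.5875913 0.6010416 y -0.23826344 -0.23297222
top 2 ((0.5964104533195496, -0.3215045928955078), (0.07685389369726181, 0.13254748284816742), 89.67172241210938) x 0.5303279 0.6624629 y -0.36031058 -0.2831544
[(387, 168, 28, 10, 160), (330, 171, 50, 38, 932), (205, 177, 33, 46, 1159), (274, 180, 54, 28, 1352), (382, 209, 40, 20, 417), (141, 219, 14, 10, 108), (105, 224, 31, 8, 206), (368, 239, 18, 34, 438), (276, 241, 18, 26, 389), (2, 289, 5, 5, 24), (7, 295, 22, 16, 175), (14, 308, 27, 19, 306)]
{'t': 120.2, 'p': array([0.3041, 0.6026, 0.25  ]), 'F': array([-0.7,  0.3, -0.4]), 'o': 0.0, 'gf': 0.0, 'q7': np.float64(-0.08)}
the job is handed in; nothing more can be done
```

The job is handed in at 120 s: 3 offcuts are in the bin, the 4 blanks are upright, tight and flush, the knob is fully tight, and the lever is at the green stop. Its first centre hold (4 s, up to about 0.06 rad off) ended short of green at about 0.53 rad when the grip slipped, so I repeated the centre hold for over 4 s within about 0.03 rad before driving it over.

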